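# Set the secret catches of a restored writing box

## Robot

A 6-joint arm with a two-finger parallel gripper is mounted at the origin on the work surface. World frame = base frame: x ahead of the robot, y to its left, z up, the work surface at z = 0. Lengths are in m, angles in rad, forces in N, time in s.
With the tool pointing down it reaches from about 0.3 to 0.875 m from the base axis. Payload 6.4 kg.
Tool frame: the origin (TCP) lies midway between the tips of the shut fingers; the grasp point (between the pads) lies arm.grip_depth behind it (arm.grip_depth is the distance from the TCP to the grasp point, in m); z points along the fingers, y is the line along which they close (so a half turn about z gives the same grasp; the last joint's range is limited). The gripper opens to 85 mm and grips with 20 to 120 N. Pads are 22 mm wide; open, the fingers measure 114 mm over their backs; the gripper's body (76 mm by 85 mm) begins 54 mm behind the grasp point. The pads swing forward as they close: fully open they stand 13 mm farther back than shut.
Start: joints at [1.085, 0.181, 1.607, -0, 1.354, -0.206], TCP at [0.159, 0.553, 0.231] pointing down, gripper open.
Joint ranges: [-2.99, 2.99], [-0.89, 2.07], [0.3, 2.58], [-1.14, 4.28], [0, 2.63], [-3.12, 3.12]. Speed limits (rad/s): [2.57, 2.57, 3.01, 3.14, 3.14, 3.14].

## Interface

Orientations are given as a 3x3 rotation matrix whose columns are the frame's x, y, z axes.
In Python, from workcell import arm, vision, finder gives the robot as it stands.
- The arm moves only by the shell command python3 -m inch 'ROWS' [OPENING] [FORCE]. ROWS is JSON, a list of rows, each an object of numbers: "dx", "dy", "dz": the shift along the tool's x, y, z as a fraction of full scale; "wx", "wy", "wz": the turn, a rotation vector about the tool's x, y, z as a fraction of full scale. In form: [{"dx": .., "dy": .., "dz": .., "wx": .., "wy": .., "wz": ..}, ...]. A call has 1 to 5 rows; each row shifts and turns the commanded pose from where the row before left it, along the tool's axes as they then stand; what a row does not reach is not made up. Full scale, the value 1, is 10 cm for a shift and 90 degrees for a turn. A row lasts 1/8 s, in which the tool goes at most 62.5 mm and 10.7 degrees, less where a joint would pass 70% of its speed; a pose out of reach is approached as far as the arm can. A call with a number of a shift or a turn outside -1 to 1 is refused whole. A call with a gripper value outside its range is refused whole. OPENING is the finger opening in mm, from 0 to 85.4, set as the call begins (- or left out, the last holds). The fingers move at their own pace and stop on an object; FORCE is the grip in N (left out, the last holds). Time passes only in rows, so rows that do not move let the fingers close. It gives the time, the measured TCP pose, the force, the opening and the grip force at its end, in the units of the state.
- arm.observe(): the state, without advancing time (a new reading comes with each control period).
- vision.capture(name): name is "scene" or "top" or "wrist"; returns the picture (384x512x3 uint8, red, green, blue); there is no depth.
- vision.calibration(name): a dict with "intrinsics" (3x3 intrinsics, pixels), "xyz" and "orientation" of the camera in the world. Camera axes: x right, y up, looking along -z (the intrinsics and any distortion apply to the point x, -y, -z); pixel columns grow to the right and rows downward; lengths in m; the calibration is good to about 2 mm. The wrist camera is an equidistant fisheye: a pixel r from the principal point sees the ray r / f radians off the axis. A picture is of the moment at which its call begins: read the wrist's pose just before it. calibration takes no time and is no camera call; for the wrist camera it gives the pose at the moment of the call.
- arm.hand_in(): hands the job in; it is judged then, once.
Trained networks look in the newest picture that a camera, given by its name, has taken for a name from the list of things; names that differ only in an ending like _2 or _b are one class to them, and where a whole thing is asked for, a point or a joint stands for the part that bears it (a point fixed in the world has none). Each returns a list of dicts, best first, with "confidence" (0 to 1); they miss things now and then, are a little off and sometimes report something else, mostly with a low value. They report only what shows in the picture. A call takes as long as a camera call.
- finder.search_frame(target, camera): "bbox" ([left, top, right, bottom] in pixels, round what is visible of it).
The state is a dict: "clock": time; "q": joint angles; "qd": joint speeds; "tau": joint torques, N m; "ee_pos": TCP position; "tool_rot": TCP orientation; "ft_force": force on the tool from outside, world axes, zero at the start; "ft_torque": the same for the moment, N m; "opening": opening from 0.0 (shut) to 1.0 (fully open); "grasp_force": force on a finger pad.
Only numpy, scipy, OpenCV 4.12 (cv2) and the standard library are available. Lean on these libraries where they do the work, as an engineer would, in place of code of your own. Each camera call takes 0.05 s, during which the arm holds its last target. There are 200 camera calls.

## Task

The secret lock of the restored writing box is ready for its test: with the fingertips, lightly press its three brass catch heads down in this order, first the long bar, then the round disc, then the square, each about half way or more, so that it stays down. Press gently, never a head before its turn, and do not grasp the heads or lift or shift anything: the knob, bottle, tin and brush stay where they are.

Things in the scene. Friction and masses are not known exactly. Their poses are not given: they have to be found in the camera images.
- box: Restored writing box of brown wood with flush brass corner straps, 250 mm (its x) by 370 mm (its y) by 90 mm high, fixed on the bench. Origin: centre of the underside; x points away from the robot, z up; its flat top is at z = 90 mm. The three catch heads stand on its top in any order, at least 100 mm apart.
- bar_top (a point): Brass catch head on the box, a long narrow bar 46 x 16 mm. As built its flat top stands 16 mm above a round dark wooden rosette (62 mm across, 6 mm thick) lying on the box top; the bar's length lies along its own x, yaw as given. This point is the centre of the flat top and sinks with it. Untouched it is 112 mm above the bench. More than 30 N on the head would bend the catch.
- bar (a joint): How far the long bar head has been pressed down, in m: 0 = out, 0.012 = on a hard stop; it starts at 0. It moves straight down and stays where it is left. It begins to move at about 3 N; the force grows evenly to about 8 N at the hard stop (about 5 N at 5 mm down). It counts as set from 0.004 on; aim for 6 to 8 mm and do not run hard into the stop.
- disc_top (a point): Brass catch head on the box, a round disc 28 mm across. As built its flat top stands 16 mm above a round dark wooden rosette (62 mm across, 6 mm thick) lying on the box top; a plain cylinder. This point is the centre of the flat top and sinks with it. Untouched it is 112 mm above the bench. More than 30 N on the head would bend the catch.
- disc (a joint): How far the round disc head has been pressed down, in m: 0 = out, 0.012 = on a hard stop; it starts at 0. It moves straight down and stays where it is left. It begins to move at about 3 N; the force grows evenly to about 8 N at the hard stop (about 5 N at 5 mm down). It counts as set from 0.004 on; aim for 6 to 8 mm and do not run hard into the stop.
- square_top (a point): Brass catch head on the box, a square 25 x 25 mm. As built its flat top stands 16 mm above a round dark wooden rosette (62 mm across, 6 mm thick) lying on the box top; its sides lie along its own x and y, yaw as given. This point is the centre of the flat top and sinks with it. Untouched it is 112 mm above the bench. More than 30 N on the head would bend the catch.
- square (a joint): How far the square head has been pressed down, in m: 0 = out, 0.012 = on a hard stop; it starts at 0. It moves straight down and stays where it is left. It begins to move at about 3 N; the force grows evenly to about 8 N at the hard stop (about 5 N at 5 mm down). It counts as set from 0.004 on; aim for 6 to 8 mm and do not run hard into the stop.
- knob: Bystander: loose turned pale wooden drawer knob, 30 mm across, 34 mm high, standing on the box top near its robot-side edge. Origin: centre of its foot. Leave it alone.
- glue: Bystander: loose white glue bottle, 60 mm across, 140 mm high, standing on the bench beside the box on its +y side. Origin: centre of its underside.
- wax: Bystander: loose flat steel wax tin, 72 mm across, 45 mm high, standing on the bench beside the box on its -y side. Origin: centre of its underside.
- brush: Bystander: loose brush lying on the bench beyond the box (its far, +x side), about 20 mm high. Its length lies along its own x.

How it is judged:
On the way, in this order (a step that is already met when the one before it is completed fails the run):
1. the long bar is pressed down at least 4 mm (value of joint bar above 0.004 m), for 0.1 s.
2. the round disc is pressed down at least 4 mm (value of joint each of bar, disc above 0.004 m), for 0.1 s.
3. the square is pressed down at least 4 mm (all of step 2 and value of joint square above 0.004 m), for 0.1 s.
At the end, for the whole second after the job is handed in: All three heads (long bar, disc, square) stay pressed down by more than 4 mm of their 12 mm, and the knob, bottle, tin and brush are at rest within 12 mm of where they began (all of step 3 and distance of each of knob, glue, wax, brush from where it was at the start of the episode below 0.012 m and linear speed of each of knob, glue, wax, brush below 0.02 m/s); the robot touches nothing.
It fails at once if the round disc was pressed before the long bar was set (value of joint disc above 0.002 m and value of joint bar below 0.004 m).
It fails at once if the square was pressed before the round disc was set (value of joint square above 0.002 m and value of joint disc below 0.004 m).
It fails at once if a catch head was pressed too hard (over 30 N) (contact force between anything else and bar above 30 N or contact force between anything else and disc above 30 N or contact force between anything else and square above 30 N).
It fails at once if the robot leaned on the box (over 30 N) (contact force between any of the arm, the fingers and box above 30 N).
It fails at once if the knob, bottle, tin or brush was lifted, shoved or knocked (moved over 12 mm) (distance of any of knob, glue, wax, brush from where it was at the start of the episode above 0.012 m).
It also fails if it takes over 42 s, if anything falls off the work surface, if the arm or the gripper's body presses on something with over 40 N, if the wrist force passes 120 N, or if a joint passes its speed limit or range.

## Working session

There is one attempt and no reset: what is moved stays moved. The work goes in short steps, Python scripts to look and compute and a shell command to move; the robot and the scene stay as the last step left them, time stands still between calls to the robot, and variables do not carry over. Pictures are saved under pics/ and viewed, at most 10 in all, crops included, and the job is handed in when it is done.

```bash
mkdir -p pics
cat > h.py <<'E'
import numpy as np, cv2
from workcell import arm, vision, finder
def shot(n,f):
    c=vision.calibration(n); im=vision.capture(n); cv2.imwrite('pics/'+f,im[:,:,::-1]); return c,im
def ray(c,n,u,v):
    K=np.array(c['intrinsics']); p=np.array([(u-K[0,2])/K[0,0],(v-K[1,2])/K[1,1]])
    if n=='wrist':
        t=np.hypot(*p); d=np.array([*(p/max(t,1e-9)*np.sin(t)),np.cos(t)])
    else: d=np.array([*p,1.])
    d=d*[1,-1,-1]; d=np.array(c['orientation'])@d
    return np.array(c['xyz']),d/np.linalg.norm(d)
def atz(c,n,u,v,z):
    o,d=ray(c,n,u,v); return o+d*(z-o[2])/d[2]
def tri(rs):
    A=sum(np.eye(3)-np.outer(d,d) for o,d in rs); b=sum((np.eye(3)-np.outer(d,d))@o for o,d in rs)
    return np.linalg.solve(A,b)
E
python3 - <<'E'
from h import *
np.set_printoptions(precision=4,suppress=True)
for n in ['top','scene']:
    c,im=shot(n,n+'0.png'); print(n,c['xyz'],np.array(c['orientation'])[:,2])
    for t in ['bar_top','disc_top','square_top','knob']:
        for r in finder.search_frame(t,n)[:2]:
            b=r['bbox']; print(t,np.round(b,1),round(r['confidence'],2),atz(c,n,(b[0]+b[2])/2,(b[1]+b[3])/2,.112))
s=arm.observe(); print(s['clock'],s['ee_pos'],s['tool_rot'],s['opening'],arm.grip_depth)
E
```

```text
top [0.4387 0.0692 0.8676] [-0.2534  0.0295  0.9669]
bar_top [315.  189.6 329.3 211.9] 0.75 [ 0.6026 -0.0849  0.112 ]
disc_top [273.3 245.1 288.  260. ] 0.68 [0.5079 0.0183 0.112 ]
square_top [364.  232.2 377.9 245.1] 0.61 [ 0.51   -0.1691  0.112 ]
knob [324.9 260.2 340.7 274.7] 0.6 [ 0.464  -0.0808  0.112 ]
scene [1.1753 0.0761 0.9055] [0.5662 0.0037 0.8243]
bar_top [184.  176.9 199.5 193.6] 0.65 [ 0.6134 -0.0861  0.112 ]
square_top [159.  150.8 168.5 159.1] 0.42 [ 0.5244 -0.1644  0.112 ]
square_top [186.5 176.1 198.2 195. ] 0.2 [ 0.6142 -0.0846  0.112 ]
knob [195.5 131.8 205.4 145.5] 0.61 [ 0.4692 -0.0802  0.112 ]
0.5 [0.1588 0.5526 0.2313] [[-0.9611  0.2762 -0.    ]
 [ 0.2762  0.9611 -0.    ]
 [-0.     -0.0001 -1.    ]] 0.9991434669436117 0.0187
```

```bash
python3 -c "
import cv2
a=cv2.imread('pics/top0.png')[150:310,200:430];cv2.imwrite('pics/a.png',cv2.resize(a,None,fx=3.4,fy=3.4,interpolation=2))
b=cv2.imread('pics/scene0.png');cv2.imwrite('pics/b.png',cv2.resize(b[100:250,100:330],None,fx=3.4,fy=3.4,interpolation=2))"
```

```text
(no output)
```

View pics/a.png

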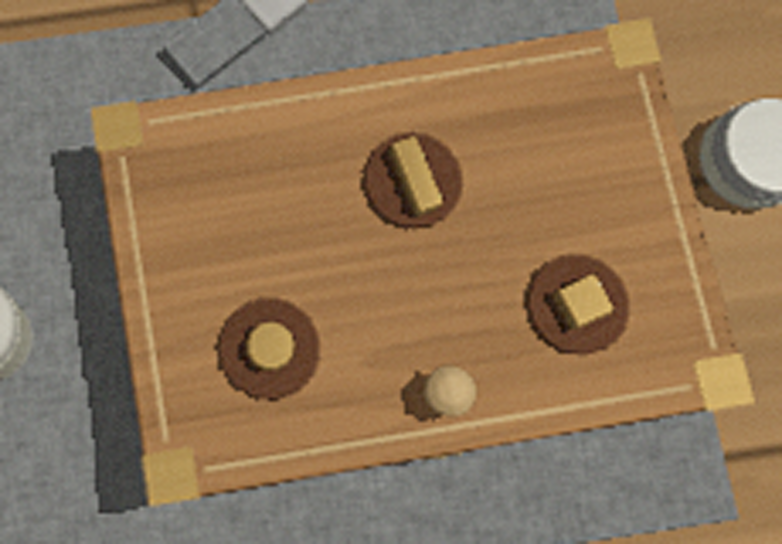

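View pics/b.png

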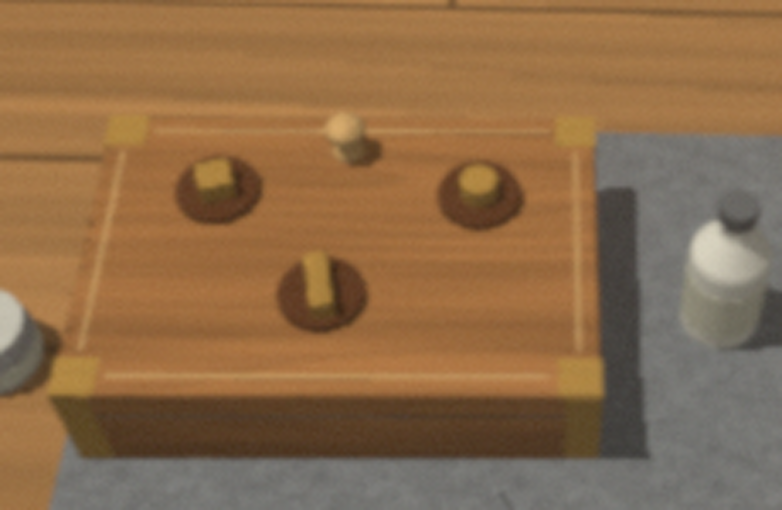

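In the top view (crop: bar top at (416,174), disc (270,345), square (587,300), knob (450,390)) all three heads stand clear. The scene view shows the same, with the bar at (318,279), disc (479,183) and square (214,178). Next I triangulate.

Run:
```python
from h import *
np.set_printoptions(precision=4,suppress=True)
T=vision.calibration('top');S=vision.calibration('scene')
a={'bar':(416,174),'disc':(270,345),'sq':(587,300)};b={'bar':(318,279),'disc':(479,183),'sq':(214,178)}
for k in a:
    t=(200+a[k][0]/3.4-.35,150+a[k][1]/3.4-.35);s=(100+b[k][0]/3.4-.35,100+b[k][1]/3.4-.35)
    print(k,tri([ray(T,'top',*t),ray(S,'scene',*s)]),atz(T,'top',*t,.112),atz(S,'scene',*s,.112))
t=lambda x,y:atz(T,'top',200+x/3.4-.35,150+y/3.4-.35,.112)
print('bar ends',t(400,142),t(432,208),'knob',t(450,390))
```

```text
bar [ 0.6026 -0.0844  0.1114] [ 0.6025 -0.0845  0.112 ] [ 0.6031 -0.0839  0.112 ]
disc [0.5116 0.0216 0.1081] [0.5112 0.021  0.112 ] [0.5149 0.0227 0.112 ]
sq [ 0.5115 -0.1716  0.1081] [ 0.5112 -0.1722  0.112 ] [ 0.5152 -0.1687  0.112 ]
bar ends [ 0.6241 -0.0784  0.112 ] [ 0.58   -0.0903  0.112 ] knob [ 0.4702 -0.0804  0.112 ]
```

```bash
python3 -m inch '[{"dx":-0.2,"dy":-0.16},{"dx":-0.4,"dy":-0.33},{"dx":-0.4,"dy":-0.33},{"dx":-0.4,"dy":-0.33},{"dx":-0.4,"dy":-0.33}]' 0
python3 -m inch '[{"dx":-0.4,"dy":-0.33},{"dx":-0.4,"dy":-0.33},{"dx":-0.4,"dy":-0.33},{"dx":-0.4,"dy":-0.33},{"dx":-0.4,"dy":-0.33}]'
python3 -m inch '[{"dx":-0.4,"dy":-0.33},{"dx":-0.4,"dy":-0.33},{"dx":-0.4,"dy":-0.33},{"dx":-0.2,"dy":-0.16},{}]'
```

```text
invalid input at $[0]: expected keys dx, dy, dz, wx, wy, wz
invalid input at $[0]: expected keys dx, dy, dz, wx, wy, wz
invalid input at $[0]: expected keys dx, dy, dz, wx, wy, wz
```

```bash
python3 -m inch '[{"dx":-0.2,"dy":-0.16,"dz":0,"wx":0,"wy":0,"wz":0},{"dx":-0.4,"dy":-0.33,"dz":0,"wx":0,"wy":0,"wz":0},{"dx":-0.4,"dy":-0.33,"dz":0,"wx":0,"wy":0,"wz":0},{"dx":-0.4,"dy":-0.33,"dz":0,"wx":0,"wy":0,"wz":0},{"dx":-0.4,"dy":-0.33,"dz":0,"wx":0,"wy":0,"wz":0}]' 0
python3 -m inch '[{"dx":-0.4,"dy":-0.33,"dz":0,"wx":0,"wy":0,"wz":0},{"dx":-0.4,"dy":-0.33,"dz":0,"wx":0,"wy":0,"wz":0},{"dx":-0.4,"dy":-0.33,"dz":0,"wx":0,"wy":0,"wz":0},{"dx":-0.4,"dy":-0.33,"dz":0,"wx":0,"wy":0,"wz":0},{"dx":-0.4,"dy":-0.33,"dz":0,"wx":0,"wy":0,"wz":0}]'
```

```text
clock: 1.12
ee_pos: [0.2917, 0.3594, 0.2315]
tool_rot: [[-0.961, 0.276, 0.001], [0.276, 0.961, 0.0], [-0.001, 0.001, -1.0]]
ft_force: [1.5, -0.0, 0.4]
opening: 0.002
grasp_force: 0.0
clock: 1.75
ee_pos: [0.4385, 0.1453, 0.2317]
tool_rot: [[-0.961, 0.276, 0.001], [0.276, 0.961, 0.0], [-0.001, 0.0, -1.0]]
ft_force: [0.8, 0.3, 0.8]
opening: -0.002
grasp_force: 0.0
```

```bash
cat > w.py <<'E'
from h import *
import sys
np.set_printoptions(precision=4,suppress=True)
c,im=shot('wrist',sys.argv[1]); print(arm.observe()['ee_pos'],c['xyz'])
for t in ['bar_top','disc_top','square_top']:
    for r in finder.search_frame(t,'wrist')[:2]:
        b=r['bbox']; print(t,np.round(b,1),round(r['confidence'],2),atz(c,'wrist',(b[0]+b[2])/2,(b[1]+b[3])/2,.112))
E
python3 w.py w1.png
python3 -m inch '[{"dx":-0.45,"dy":-0.35,"dz":0,"wx":0,"wy":0,"wz":0},{"dx":-0.45,"dy":-0.35,"dz":0,"wx":0,"wy":0,"wz":0},{"dx":-0.45,"dy":-0.35,"dz":0,"wx":0,"wy":0,"wz":0},{"dx":-0.45,"dy":-0.35,"dz":0,"wx":0,"wy":0,"wz":0},{"dx":-0.42,"dy":-0.35,"dz":0,"wx":0,"wy":0,"wz":0}]'
python3 -m inch '[{"dx":0,"dy":0,"dz":0,"wx":0,"wy":0,"wz":0}]'
python3 w.py w2.png
```

```text
[0.4417 0.1408 0.2319] [0.3587 0.1679 0.3745]
disc_top [146.1 258.4 176.4 284.3] 0.75 [0.5044 0.024  0.112 ]
square_top [ 36.7 284.6  64.8 307. ] 0.86 [ 0.5114 -0.1609  0.112 ]
clock: 2.58
ee_pos: [0.6035, -0.0822, 0.2313]
tool_rot: [[-0.962, 0.274, 0.0], [0.274, 0.962, 0.001], [0.0, 0.001, -1.0]]
ft_force: [0.9, 0.5, 0.3]
opening: 0.003
grasp_force: 0.0
clock: 2.7
ee_pos: [0.6037, -0.0841, 0.2306]
tool_rot: [[-0.961, 0.278, -0.0], [0.278, 0.961, -0.0], [0.0, -0.0, -1.0]]
ft_force: [-0.2, 1.0, -0.3]
opening: -0.0
grasp_force: 0.0
[ 0.6027 -0.0822  0.2306] [ 0.5242 -0.0613  0.3736]
bar_top [231.5 161.9 268.8 210.1] 0.64 [ 0.6028 -0.0852  0.112 ]
bar_top [426.5  53.1 508.3 102.1] 0.61 [0.5504 0.1647 0.112 ]
disc_top [314.5  45.3 349.8  74.5] 0.63 [0.5109 0.0164 0.112 ]
square_top [116.  105.4 155.9 137.3] 0.92 [ 0.5133 -0.1685  0.112 ]
square_top [ 50.    2.1 432.1 283. ] 0.56 [ 0.5617 -0.0816  0.112 ]
```

View pics/w2.png

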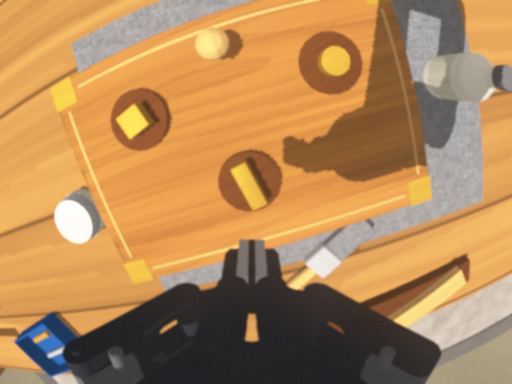

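View pics/w1.png

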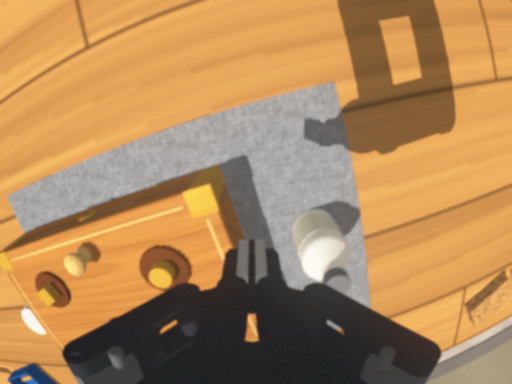

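Wrist view w2: bar top near (249,184), disc (335,61), square (132,121). These agree with the other views to within a few mm, so I go down over the bar.

```bash
python3 -m inch '[{"dx":0,"dy":0,"dz":0.3,"wx":0,"wy":0,"wz":0},{"dx":0,"dy":0,"dz":0.4,"wx":0,"wy":0,"wz":0},{"dx":0,"dy":0,"dz":0.25,"wx":0,"wy":0,"wz":0},{"dx":0,"dy":0,"dz":0.13,"wx":0,"wy":0,"wz":0},{"dx":0,"dy":0,"dz":0,"wx":0,"wy":0,"wz":0}]'
python3 -m inch '[{"dx":0,"dy":0,"dz":0.04,"wx":0,"wy":0,"wz":0},{"dx":0,"dy":0,"dz":0.03,"wx":0,"wy":0,"wz":0},{"dx":0,"dy":0,"dz":0.03,"wx":0,"wy":0,"wz":0},{"dx":0,"dy":0,"dz":0,"wx":0,"wy":0,"wz":0}]'
```

```text
clock: 3.52
ee_pos: [0.6021, -0.0815, 0.123]
tool_rot: [[-0.961, 0.275, -0.001], [0.275, 0.961, 0.0], [0.001, 0.0, -1.0]]
ft_force: [0.5, -0.1, -0.2]
opening: -0.001
grasp_force: 0.0
clock: 4.03
ee_pos: [0.6025, -0.0827, 0.1132]
tool_rot: [[-0.961, 0.276, -0.0], [0.276, 0.961, 0.0], [0.0, 0.0, -1.0]]
ft_force: [-0.2, 0.3, -0.7]
opening: -0.004
grasp_force: 0.0
```

```bash
python3 -m inch '[{"dx":0,"dy":0,"dz":0.02,"wx":0,"wy":0,"wz":0},{"dx":0,"dy":0,"dz":0.02,"wx":0,"wy":0,"wz":0},{"dx":0,"dy":0,"dz":0,"wx":0,"wy":0,"wz":0}]'
python3 -m inch '[{"dx":0,"dy":0,"dz":0.02,"wx":0,"wy":0,"wz":0},{"dx":0,"dy":0,"dz":0.01,"wx":0,"wy":0,"wz":0},{"dx":0,"dy":0,"dz":0,"wx":0,"wy":0,"wz":0}]'
```

```text
clock: 4.4
ee_pos: [0.6028, -0.0827, 0.1095]
tool_rot: [[-0.961, 0.276, 0.001], [0.276, 0.961, -0.0], [-0.001, -0.0, -1.0]]
ft_force: [0.4, 0.3, 3.5]
opening: 0.001
grasp_force: 1.3
clock: 4.78
ee_pos: [0.6028, -0.0827, 0.1065]
tool_rot: [[-0.961, 0.276, 0.001], [0.276, 0.961, -0.0], [-0.001, -0.0, -1.0]]
ft_force: [-1.5, -0.5, 3.6]
opening: -0.001
grasp_force: 2.1
```

```bash
python3 -m inch '[{"dx":0,"dy":0,"dz":0.02,"wx":0,"wy":0,"wz":0},{"dx":0,"dy":0,"dz":0,"wx":0,"wy":0,"wz":0},{"dx":0,"dy":0,"dz":0,"wx":0,"wy":0,"wz":0}]'
python3 -m inch '[{"dx":0,"dy":0,"dz":0,"wx":0,"wy":0,"wz":0}]'
```

```text
clock: 5.15
ee_pos: [0.6029, -0.0828, 0.1045]
tool_rot: [[-0.961, 0.276, 0.001], [0.276, 0.961, -0.0], [-0.001, -0.0, -1.0]]
ft_force: [-0.6, -0.9, 4.2]
opening: -0.002
grasp_force: 2.2
clock: 5.28
ee_pos: [0.6028, -0.0827, 0.1044]
tool_rot: [[-0.961, 0.276, 0.0], [0.276, 0.961, -0.0], [-0.001, -0.0, -1.0]]
ft_force: [-1.1, -0.6, 4.6]
opening: -0.003
grasp_force: 2.2
```

```bash
python3 -m inch '[{"dx":0,"dy":0,"dz":0.01,"wx":0,"wy":0,"wz":0},{"dx":0,"dy":0,"dz":0,"wx":0,"wy":0,"wz":0},{"dx":0,"dy":0,"dz":0,"wx":0,"wy":0,"wz":0}]'
python3 -m inch '[{"dx":0,"dy":0,"dz":-0.04,"wx":0,"wy":0,"wz":0},{"dx":0,"dy":0,"dz":-0.3,"wx":0,"wy":0,"wz":0},{"dx":0,"dy":0,"dz":-0.4,"wx":0,"wy":0,"wz":0},{"dx":0,"dy":0,"dz":-0.4,"wx":0,"wy":0,"wz":0},{"dx":0,"dy":0,"dz":-0.13,"wx":0,"wy":0,"wz":0}]'
python3 -m inch '[{"dx":0,"dy":0,"dz":0,"wx":0,"wy":0,"wz":0},{"dx":0,"dy":0,"dz":0,"wx":0,"wy":0,"wz":0}]'
python3 w.py w3.png
python3 -c "
import cv2
o=[cv2.resize(cv2.imread('pics/'+f)[130:230,200:300],None,fx=4,fy=4,interpolation=2) for f in ('w2.png','w3.png')]
cv2.imwrite('pics/c.png',cv2.hconcat(o))"
```

```text
clock: 5.65
ee_pos: [0.6028, -0.0827, 0.1036]
tool_rot: [[-0.961, 0.276, 0.0], [0.276, 0.961, -0.0], [-0.001, -0.0, -1.0]]
ft_force: [-0.7, -0.3, 5.4]
opening: -0.0
grasp_force: 2.7
clock: 6.28
ee_pos: [0.6036, -0.0828, 0.2328]
tool_rot: [[-0.961, 0.276, 0.004], [0.276, 0.961, -0.001], [-0.004, -0.0, -1.0]]
ft_force: [0.0, 0.3, -0.2]
opening: 0.003
grasp_force: 0.0
clock: 6.52
ee_pos: [0.6015, -0.0822, 0.228]
tool_rot: [[-0.961, 0.276, -0.003], [0.276, 0.961, 0.001], [0.004, 0.0, -1.0]]
ft_force: [-0.1, -0.3, -0.0]
opening: -0.001
grasp_force: 0.0
[ 0.6015 -0.0823  0.2279] [ 0.5224 -0.0598  0.3712]
bar_top [229.6 163.  266.1 210.7] 0.9 [ 0.5997 -0.0852  0.112 ]
bar_top [318.5  48.  351.5  79. ] 0.43 [0.5119 0.0192 0.112 ]
disc_top [315.8  52.7 350.3  77.9] 0.7 [0.5131 0.017  0.112 ]
square_top [113.6 106.9 152.5 141.8] 0.66 [ 0.5127 -0.1693  0.112 ]
```

View pics/c.png

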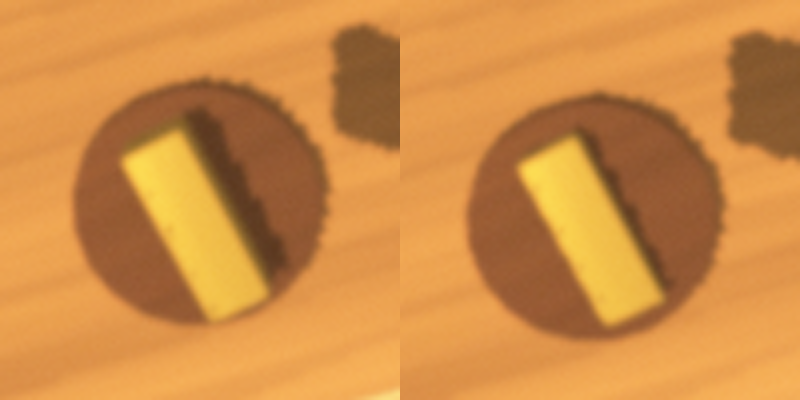

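Comparing before and after, the bar's shadow on the rosette shrank to about half (30 to 17 px), so the bar is down roughly 7–8 mm and stays down. Next, the disc.

```bash
python3 -m inch '[{"dx":0.25,"dy":0.15,"dz":0,"wx":0,"wy":0,"wz":0},{"dx":0.35,"dy":0.23,"dz":0,"wx":0,"wy":0,"wz":0},{"dx":0.35,"dy":0.23,"dz":0,"wx":0,"wy":0,"wz":0},{"dx":0.2,"dy":0.12,"dz":0,"wx":0,"wy":0,"wz":0},{"dx":0,"dy":0,"dz":0,"wx":0,"wy":0,"wz":0}]'
python3 -m inch '[{"dx":0,"dy":0,"dz":0.3,"wx":0,"wy":0,"wz":0},{"dx":0,"dy":0,"dz":0.4,"wx":0,"wy":0,"wz":0},{"dx":0,"dy":0,"dz":0.25,"wx":0,"wy":0,"wz":0},{"dx":0,"dy":0,"dz":0.13,"wx":0,"wy":0,"wz":0},{"dx":0,"dy":0,"dz":0,"wx":0,"wy":0,"wz":0}]'
```

```text
clock: 7.35
ee_pos: [0.5113, 0.0204, 0.23]
tool_rot: [[-0.962, 0.274, -0.001], [0.274, 0.962, 0.0], [0.001, 0.0, -1.0]]
ft_force: [-0.1, -0.6, 0.3]
opening: -0.001
grasp_force: 0.0
clock: 7.98
ee_pos: [0.5121, 0.0189, 0.1216]
tool_rot: [[-0.961, 0.277, -0.002], [0.277, 0.961, 0.0], [0.002, -0.0, -1.0]]
ft_force: [-0.4, -0.3, 0.7]
opening: 0.002
grasp_force: 0.0
```

```bash
python3 -m inch '[{"dx":0,"dy":0,"dz":0.04,"wx":0,"wy":0,"wz":0},{"dx":0,"dy":0,"dz":0.03,"wx":0,"wy":0,"wz":0},{"dx":0,"dy":0,"dz":0.03,"wx":0,"wy":0,"wz":0},{"dx":0,"dy":0,"dz":0.02,"wx":0,"wy":0,"wz":0},{"dx":0,"dy":0,"dz":0,"wx":0,"wy":0,"wz":0}]'
python3 -m inch '[{"dx":0,"dy":0,"dz":0.02,"wx":0,"wy":0,"wz":0},{"dx":0,"dy":0,"dz":0.02,"wx":0,"wy":0,"wz":0},{"dx":0,"dy":0,"dz":0,"wx":0,"wy":0,"wz":0}]'
```

```text
clock: 8.6
ee_pos: [0.5125, 0.0193, 0.1105]
tool_rot: [[-0.961, 0.276, 0.001], [0.276, 0.961, -0.0], [-0.001, 0.0, -1.0]]
ft_force: [0.8, -0.7, 0.5]
opening: -0.005
grasp_force: 0.6
clock: 8.98
ee_pos: [0.5125, 0.0193, 0.1064]
tool_rot: [[-0.961, 0.276, 0.001], [0.276, 0.961, -0.0], [-0.001, 0.0, -1.0]]
ft_force: [0.8, -0.2, 3.1]
opening: -0.0
grasp_force: 1.5
```

```bash
python3 -m inch '[{"dx":0,"dy":0,"dz":0.02,"wx":0,"wy":0,"wz":0},{"dx":0,"dy":0,"dz":0.01,"wx":0,"wy":0,"wz":0},{"dx":0,"dy":0,"dz":0,"wx":0,"wy":0,"wz":0},{"dx":0,"dy":0,"dz":0,"wx":0,"wy":0,"wz":0}]'
python3 -m inch '[{"dx":0,"dy":0,"dz":0,"wx":0,"wy":0,"wz":0}]'
```

```text
clock: 9.48
ee_pos: [0.5125, 0.0193, 0.1035]
tool_rot: [[-0.961, 0.276, 0.001], [0.276, 0.961, -0.0], [-0.001, 0.0, -1.0]]
ft_force: [-0.4, 0.7, 5.5]
opening: -0.001
grasp_force: 2.5
clock: 9.6
ee_pos: [0.5125, 0.0193, 0.1035]
tool_rot: [[-0.961, 0.276, 0.001], [0.276, 0.961, -0.0], [-0.001, 0.0, -1.0]]
ft_force: [-0.4, 0.0, 4.3]
opening: 0.003
grasp_force: 2.5
```

```bash
python3 -m inch '[{"dx":0,"dy":0,"dz":-0.04,"wx":0,"wy":0,"wz":0},{"dx":0,"dy":0,"dz":-0.3,"wx":0,"wy":0,"wz":0},{"dx":0,"dy":0,"dz":-0.4,"wx":0,"wy":0,"wz":0},{"dx":0,"dy":0,"dz":-0.4,"wx":0,"wy":0,"wz":0},{"dx":0,"dy":0,"dz":-0.13,"wx":0,"wy":0,"wz":0}]'
python3 -m inch '[{"dx":-0.12,"dy":-0.42,"dz":0,"wx":0,"wy":0,"wz":0},{"dx":-0.14,"dy":-0.5,"dz":0,"wx":0,"wy":0,"wz":0},{"dx":-0.14,"dy":-0.5,"dz":0,"wx":0,"wy":0,"wz":0},{"dx":-0.12,"dy":-0.4,"dz":0,"wx":0,"wy":0,"wz":0},{"dx":0,"dy":0,"dz":0,"wx":0,"wy":0,"wz":0}]'
python3 - <<'E'
from h import *
shot('wrist','w4.png');shot('top','t4.png')
a=cv2.imread('pics/t4.png')[150:310,200:430];b=cv2.imread('pics/w4.png')
cv2.imwrite('pics/d.png',cv2.hconcat([cv2.resize(a,(399,300)),cv2.resize(b,(400,300))]))
E
```

```text
clock: 10.22
ee_pos: [0.5133, 0.0191, 0.2327]
tool_rot: [[-0.961, 0.276, 0.004], [0.276, 0.961, -0.001], [-0.004, 0.0, -1.0]]
ft_force: [-0.2, -0.7, 0.6]
opening: 0.001
grasp_force: 0.0
clock: 10.85
ee_pos: [0.5111, -0.1724, 0.2287]
tool_rot: [[-0.96, 0.28, -0.002], [0.28, 0.96, 0.001], [0.002, 0.0, -1.0]]
ft_force: [-0.7, 0.5, 0.1]
opening: -0.002
grasp_force: 0.0
```

View pics/d.png

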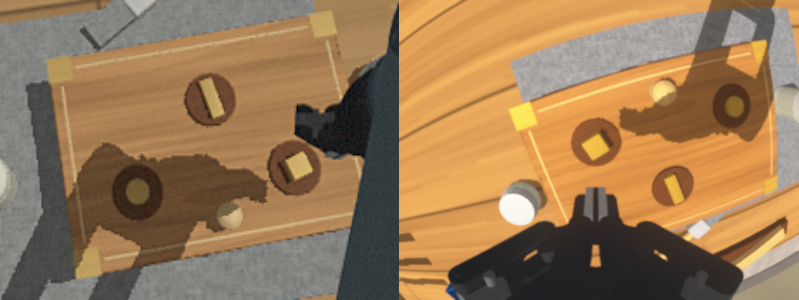

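The knob stands where it was. The disc is in the arm's shadow, but its force and depth readings match the bar's. Now I press the square.

```bash
python3 -m inch '[{"dx":0,"dy":0,"dz":0.3,"wx":0,"wy":0,"wz":0},{"dx":0,"dy":0,"dz":0.4,"wx":0,"wy":0,"wz":0},{"dx":0,"dy":0,"dz":0.25,"wx":0,"wy":0,"wz":0},{"dx":0,"dy":0,"dz":0.13,"wx":0,"wy":0,"wz":0},{"dx":0,"dy":0,"dz":0,"wx":0,"wy":0,"wz":0}]'
python3 -m inch '[{"dx":0,"dy":0,"dz":0.04,"wx":0,"wy":0,"wz":0},{"dx":0,"dy":0,"dz":0.03,"wx":0,"wy":0,"wz":0},{"dx":0,"dy":0,"dz":0.03,"wx":0,"wy":0,"wz":0},{"dx":0,"dy":0,"dz":0.02,"wx":0,"wy":0,"wz":0},{"dx":0,"dy":0,"dz":0,"wx":0,"wy":0,"wz":0}]'
python3 -m inch '[{"dx":0,"dy":0,"dz":0.02,"wx":0,"wy":0,"wz":0},{"dx":0,"dy":0,"dz":0.01,"wx":0,"wy":0,"wz":0},{"dx":0,"dy":0,"dz":0,"wx":0,"wy":0,"wz":0}]'
```

```text
clock: 11.58
ee_pos: [0.5115, -0.1688, 0.1216]
tool_rot: [[-0.961, 0.275, -0.002], [0.275, 0.961, 0.001], [0.002, 0.001, -1.0]]
ft_force: [0.1, -1.4, 0.5]
opening: -0.001
grasp_force: 0.0
clock: 12.2
ee_pos: [0.5122, -0.1701, 0.1105]
tool_rot: [[-0.961, 0.276, 0.001], [0.276, 0.961, -0.0], [-0.001, -0.0, -1.0]]
ft_force: [0.3, -0.7, 1.7]
opening: -0.0
grasp_force: 0.7
clock: 12.58
ee_pos: [0.5122, -0.1701, 0.1074]
tool_rot: [[-0.961, 0.276, 0.001], [0.276, 0.961, -0.0], [-0.001, -0.0, -1.0]]
ft_force: [0.6, 0.1, 4.0]
opening: -0.0
grasp_force: 2.0
```

Force and height track as they did for the disc, so I go the last 4 mm to the same depth, then retreat.

```bash
python3 -m inch '[{"dx":0,"dy":0,"dz":0.02,"wx":0,"wy":0,"wz":0},{"dx":0,"dy":0,"dz":0.02,"wx":0,"wy":0,"wz":0},{"dx":0,"dy":0,"dz":0,"wx":0,"wy":0,"wz":0},{"dx":0,"dy":0,"dz":0,"wx":0,"wy":0,"wz":0}]'
python3 -m inch '[{"dx":0,"dy":0,"dz":-0.04,"wx":0,"wy":0,"wz":0},{"dx":0,"dy":0,"dz":-0.3,"wx":0,"wy":0,"wz":0},{"dx":0,"dy":0,"dz":-0.4,"wx":0,"wy":0,"wz":0},{"dx":0,"dy":0,"dz":-0.4,"wx":0,"wy":0,"wz":0},{"dx":0,"dy":0,"dz":-0.13,"wx":0,"wy":0,"wz":0}]'
python3 -m inch '[{"dx":-0.45,"dy":0.13,"dz":-0.1,"wx":0,"wy":0,"wz":0},{"dx":-0.45,"dy":0.13,"dz":-0.1,"wx":0,"wy":0,"wz":0},{"dx":0,"dy":0,"dz":0,"wx":0,"wy":0,"wz":0},{"dx":0,"dy":0,"dz":0,"wx":0,"wy":0,"wz":0}]'
python3 - <<'E'
from h import *
shot('wrist','w5.png');b=cv2.imread('pics/w5.png')[0:240]
cv2.imwrite('pics/e.png',cv2.resize(b,(800,375),interpolation=2))
E
```

```text
clock: 13.08
ee_pos: [0.5122, -0.1701, 0.1034]
tool_rot: [[-0.961, 0.276, 0.0], [0.276, 0.961, -0.0], [-0.001, -0.0, -1.0]]
ft_force: [-0.2, -1.4, 5.1]
opening: 0.0
grasp_force: 2.1
clock: 13.7
ee_pos: [0.5128, -0.1704, 0.2327]
tool_rot: [[-0.961, 0.276, 0.003], [0.276, 0.961, -0.002], [-0.004, -0.001, -1.0]]
ft_force: [-0.5, 0.1, -0.2]
opening: 0.001
grasp_force: 0.0
clock: 14.2
ee_pos: [0.6045, -0.1693, 0.2483]
tool_rot: [[-0.961, 0.276, -0.003], [0.276, 0.961, 0.001], [0.004, 0.0, -1.0]]
ft_force: [-0.3, -0.1, -0.6]
opening: -0.0
grasp_force: 0.0
```

View pics/e.png

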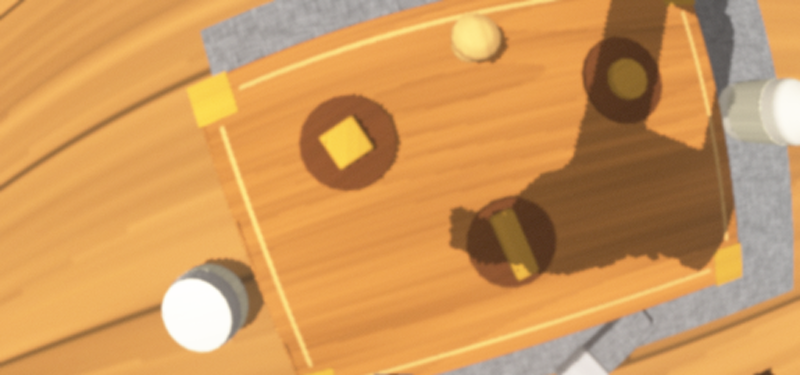

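The square at (346,142) now casts only a short shadow, so it is down. The knob, bottle, tin and brush look undisturbed, and the arm is clear.

```bash
python3 -c "
from workcell import arm
print(arm.hand_in())"
```

```text
the job is handed in; nothing more can be done
None
```

I pressed the bar, then the disc, then the square, each about 7–8 mm down at roughly 5 N, with nothing else seen to move, and handed the job in at about 14 s; no verdict came back, and the disc's depth rests on its force and height readings because it was in shadow.

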